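Lock a quarter-turn clamp stud into a specimen vise on a tilted T-slot stage

ROBOT

A 6-joint arm with a two-finger parallel gripper is mounted at the origin on the work surface. World frame = base frame: x ahead of the robot, y to its left, z up, the work surface at z = 0. Lengths are in m, angles in rad, forces in N, time in s.
With the tool pointing down it reaches from about 0.4 to 0.925 m from the base axis. Payload 3.4 kg.
Tool frame: the origin (TCP) lies at the very end of the fingers, on their centre line; the grasp point (between the pads) lies 19 mm behind it; z points along the fingers, x is the direction in which the jaws open and shut, and the axes are right-handed (so a half turn about z gives the same grasp; the last joint's range is limited). The gripper opens to 85 mm and grips with 20 to 120 N. Pads are 22 mm wide; open, the fingers measure 114 mm over their backs; the gripper's body (76 mm by 85 mm) begins 54 mm behind the grasp point. The pads swing forward as they close: fully open they stand 13 mm farther back than shut.
Start: joints at [1.264, 0.307, 1.506, -0, 1.328, -0.073], TCP at [0.133, 0.559, 0.231] pointing down, gripper open.
Joint ranges: [-3.12, 3.12], [-1.05, 2.28], [0.14, 2.33], [-1.42, 4.57], [0.1, 2.73], [-2.68, 2.68]. Speed limits (rad/s): [2.57, 2.57, 3.14, 3.14, 3.14, 3.14].

INTERFACE

Orientations are given as a unit quaternion [w, x, y, z].
In Python, from station import ctrl gives the robot as it stands. The module is installed in compiled form; this text tells all that it offers. Calls block until the motion is done:
- ctrl.move_ptp(position, orientation): joint-space move of the TCP to a pose.
- ctrl.movel(position, ori=None, vel=0.15, f_stop=None): straight line of the TCP; ori=None keeps the orientation; vel is the mean speed in m/s. With f_stop (N) it stops when the force on the tool has changed by that much, and returns True; else False.
- ctrl.goto_joints(angles): joint-space move.
- ctrl.command_gripper(opening, newtons=None): opening from 0.0 (shut) to 1.0 (fully open); newtons is the grip in N (None keeps the last); returns when the fingers have stopped.
- ctrl.wait(seconds).
- ctrl.ik(position, orientation): joint angles nearest the present ones, or None.
- ctrl.observe(): the state.
- ctrl.grab_frame(name): name is "scene" or "top" or "wrist"; returns (picture, depth): 480x640x3 uint8, red, green, blue; 480x640 float32, m along the optical axis (not along the pixel's ray), 0 where there is no reading.
- ctrl.camera_params(name): a dict with "vfov" (degrees; the focal length in pixels is half the picture's height over the tangent of half this angle, whatever the lens; pixels are square), "cx", "cy" (the principal point, pixels), "cam_to_world" (4x4, takes a point from camera to world coordinates); the wrist camera has in their place "hand_eye" (4x4, takes a point from camera to tool coordinates, whose origin is the TCP and whose axes are the tool frame's). Camera axes: x right, y down, z forward; pixel columns grow to the right and rows downward; lengths in m; the calibration is good to about 2 mm. A picture is of the moment at which its call begins: read the wrist's pose just before it. camera_params takes no time and is no camera call.
A pose or a line that the arm cannot do raises ctrl.MotionError and nothing moves.
- ctrl.hand_in(): hands the job in, once; it reports no verdict.
The state is a dict: "time": time; "joints": joint angles; "qvel": joint speeds; "joint_efforts": joint torques, N m; "eef_pos": TCP position; "tool_rot": TCP orientation; "contact_force": force on the tool from outside, world axes, zero at the start; "wrist_torque": the same for the moment, N m; "finger_gap": opening from 0.0 (shut) to 1.0 (fully open).
Only numpy, scipy, OpenCV 4.12 (cv2) and the standard library are available. Lean on these libraries where they do the work, as an engineer would, in place of code of your own. Each camera call takes 0.05 s, during which the arm holds its last target.

TASK

Fasten the free end of the specimen vise on the tilted stage. Take the clamp stud with the flat wing handle from the rack, drop its hammer head lengthwise into the stage's middle T-slot just outside the vise's empty notch, slide it along the slot until it is fully home in the notch, then give it a quarter turn so that the head (and wing) lies square across the slot, locked under its lips, and let go. Leave the other studs and the loose things on the bench where they are.

Things in the scene. Friction and masses are not known exactly. Their poses are not given: they have to be found in the camera images.
- stud: Clamp stud with a flat wing handle, steel, 70 mm tall, 90 g, upright in the rack. Origin: centre of its head's underside; z up the shank, x the long axis of head and wing. Along z: hammer head 0-7 mm (24 along x, 10 along y), round shank 9 mm thick to 28, collar 28 mm in diameter 28-34, wing 34-70 (28 along x, 10 thick along y). A half turn looks and works the same.
- stud_wing (a point): A point of the wing stud: on its axis, in the wing, 56 mm above the stud's origin and 14 mm below the wing's top; axes as the stud's (fingers close along y). In the rack the wing stands from 46 to 82 mm above the bench.
- rack: Grey stud rack, fixed, 180 (x) x 62 (y) x 40 mm high; origin under its centre. Three pockets 30 x 15 mm, 34 mm deep, at x = -55, 0 and +55 mm; which one holds the wing stud varies. The studs hang loosely by their collars on the rack's top (stud origin 12 mm above the bench), head and wing along the rack's x; lift them straight out.
- notch (a point): Home point of the vise's empty notch: on the middle T-slot's centre line, level with the stage surface; the stud's axis ends here. z: normal of the stage surface, leaning 25 deg from vertical towards the robot; y: level, along the slot, out of the notch's open end; x: across the slot, up the slope. Notch 13 mm wide, from y = -5 mm (closed end, stops the shank) to the base plate's end at y = +14 mm.
- entry (a point): A point 45 mm out of the notch along the slot (notch frame: y = 45 mm), same axes as notch: a good place to drop the head in. The slot is free and open for 90 mm or more from the notch; the base plate is in the head's way nearer than about y = 30 mm.
- stage: Tilting stage, fixed: dark anodised deck, 340 mm along its three level T-slots, 166 mm up the slope (25 deg, rising away from the robot). Each slot: 14 mm between the lips (top edges chamfered 2.5 mm), lips 8 mm thick, channel below 28 mm wide, its floor 18 mm under the surface. Origin: on the bench below the deck's centre (surface 112 mm above it); x away from the robot, y along the slots, z up.
- vise: Steel specimen vise fixed on the stage, a black specimen in its jaws; block 48 mm high, 38 mm away from the notch point. Base plate 8 mm thick, 70 x 170 mm, a notch at each end; the -y one already has such a stud, locked. When the loose stud's head rests on the channel floor (origin 18 mm below the surface) its collar clears the plate by 2 mm and the head the lips by 3 mm. Origin: on the bench below its middle.
- knob_stud: Stud like the wing stud, but with a round knob 30 mm in diameter, in the rack, to be left there. Origin under its head.
- ball_stud: Stud like the wing stud, but with a ball 24 mm in diameter on top, in the rack, to be left there. Origin under its head.
- puck_a: Loose black round specimen, 32 mm in diameter, 21 mm high, on the bench. Origin under its centre.
- puck_b: Another loose black round specimen, 32 mm in diameter, 21 mm high, on the bench. Origin under its centre.
- objective: Loose steel microscope objective, 33 mm in diameter, 47 mm high, standing on the bench. Origin under its centre.
- eyepiece: Loose black eyepiece, 36 mm in diameter, 50 mm high, standing on the bench. Origin under its centre.
- rinse: Loose white bottle, 56 mm in diameter, 130 mm high, standing on the bench. Origin under its centre.
- spanner: Loose spanner 130 mm long lying on the bench. Origin under its middle.

How it is judged:
On the way, in this order (a step that is already met when the one before it is completed fails the run):
1. the wing stud's head is down in the middle T-slot, lengthwise, outside the notch (z of stud in the frame of notch between -0.022 and -0.014 m and x of stud in the frame of notch between -0.005 and 0.005 m and angle between the z axis of stud and the z axis of notch, either way round below 0.22 rad and angle between the x axis of stud and the y axis of notch, either way round below 0.4 rad and y of stud in the frame of notch between 0.022 and 0.12 m), for 0.1 s.
2. the stud has been slid along the slot home into the notch, its head still lengthwise (z of stud in the frame of notch between -0.022 and -0.014 m and x of stud in the frame of notch between -0.005 and 0.005 m and angle between the z axis of stud and the z axis of notch, either way round below 0.22 rad and angle between the x axis of stud and the y axis of notch, either way round below 0.4 rad and y of stud in the frame of notch between -0.005 and 0.006 m), for 0.1 s.
At the end, for the whole second after the job is handed in: The wing stud is at rest in the empty notch: within 5 mm past / 6 mm short of home along the slot and 5 mm across it, its origin 14 to 22 mm below the stage surface (head under the lips), its axis within 0.22 rad of the stage normal, its head within 0.35 rad of square across the slot (z of stud in the frame of notch between -0.022 and -0.014 m and x of stud in the frame of notch between -0.005 and 0.005 m and angle between the z axis of stud and the z axis of notch, either way round below 0.22 rad and y of stud in the frame of notch between -0.005 and 0.006 m and angle between the x axis of stud and the x axis of notch, either way round below 0.35 rad and linear speed of stud below 0.02 m/s and angular speed of stud below 0.2 rad/s); the robot touches nothing.
It fails at once if one of the other two studs was moved more than 20 mm (distance of any of knob_stud, ball_stud from where it was at the start of the episode above 0.02 m).
It fails at once if a loose thing on the bench was moved more than 30 mm (distance of any of puck_a, puck_b, objective, eyepiece, rinse, spanner from where it was at the start of the episode above 0.03 m).
It also fails if it takes over 48 s, if anything falls off the work surface, if the arm or the gripper's body presses on something with over 40 N, if the wrist force passes 120 N, or if a joint passes its speed limit or range.

## Working session

There is one attempt and no reset: what is moved stays moved. The work goes in short steps, each a Python script; the robot and the scene stay as the last script left them, time stands still between calls to the robot, and variables do not carry over. Pictures are saved under pics/ and viewed, and the job is handed in when it is done.

```bash
mkdir -p pics; python3 - <<'E'
from station import ctrl
import cv2,numpy as np
s=ctrl.observe();print(s)
for n in ("scene","top","wrist"):
    im,d=ctrl.grab_frame(n);cv2.imwrite(f"pics/{n}0.png",im[:,:,::-1]);np.savez(f"{n}0.npz",im=im,d=d)
    print(n,ctrl.camera_params(n),(d>0).mean())
E
```

```text
{'time': 0.0, 'joints': array([ 1.26452834e+00,  3.07572013e-01,  1.50768981e+00, -2.07838474e-05,
        1.32841716e+00, -7.34921313e-02]), 'qvel': array([-0.00084918,  0.00042614, -0.00266229, -0.00080352,  0.00028413,
       -0.00068073]), 'joint_efforts': array([-3.47569940e-04, -4.57549131e+01, -2.51913732e+01, -2.49347595e-04,
        1.35750169e-02,  5.89854906e-06]), 'eef_pos': array([0.13245132, 0.5588024 , 0.23037543]), 'tool_rot': array([ 5.93498310e-04,  7.84433933e-01,  6.20211510e-01, -8.57932566e-04]), 'contact_force': array([ 0.61563357,  0.02935079, -0.63874755]), 'wrist_torque': array([ 0.0520907 ,  0.01633971, -0.02140284]), 'finger_gap': 1.004487543100221}
scene {'vfov': 55.13603815110794, 'cx': 326.1618253029876, 'cy': 233.04133370023263, 'cam_to_world': array([[-0.66360194,  0.46433441, -0.58653731,  1.10356362],
       [ 0.74794704,  0.42692324, -0.50824381,  0.45765447],
       [ 0.01441132, -0.77597042, -0.63060464,  0.7228204 ],
       [ 0.        ,  0.        ,  0.        ,  1.        ]])} 0.9960611979166667
top {'vfov': 55.015296759577126, 'cx': 324.60508565922424, 'cy': 244.61244305167583, 'cam_to_world': array([[ 0.00803803, -0.9884591 ,  0.15127457,  0.38704215],
       [-0.99996299, -0.00840969, -0.00181729, -0.05847991],
       [ 0.00306849, -0.15125436, -0.98849011,  1.12722303],
       [ 0.        ,  0.        ,  0.        ,  1.        ]])} 0.9958333333333333
wrist {'vfov': 62.48309771595065, 'cx': 318.38751042817694, 'cy': 243.0000260717729, 'hand_eye': array([[ 9.99999957e-01, -1.56206171e-04, -2.49787848e-04,
        -5.23241731e-04],
       [ 2.16047668e-04,  9.65259054e-01,  2.61294686e-01,
        -6.59505072e-02],
       [ 2.00294139e-04, -2.61294728e-01,  9.65259045e-01,
        -1.41954020e-01],
       [ 0.00000000e+00,  0.00000000e+00,  0.00000000e+00,
         1.00000000e+00]])} 0.9960026041666666
```

View pics/scene0.png

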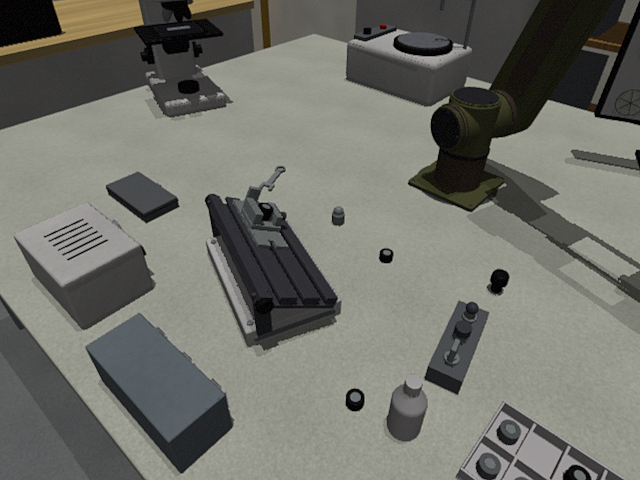

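View pics/top0.png

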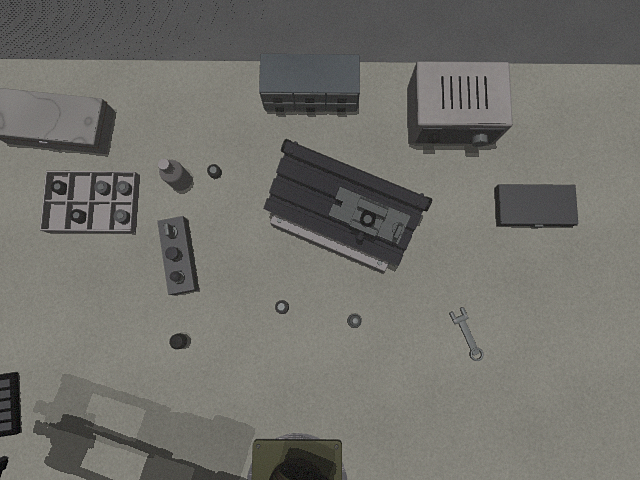

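View pics/wrist0.png

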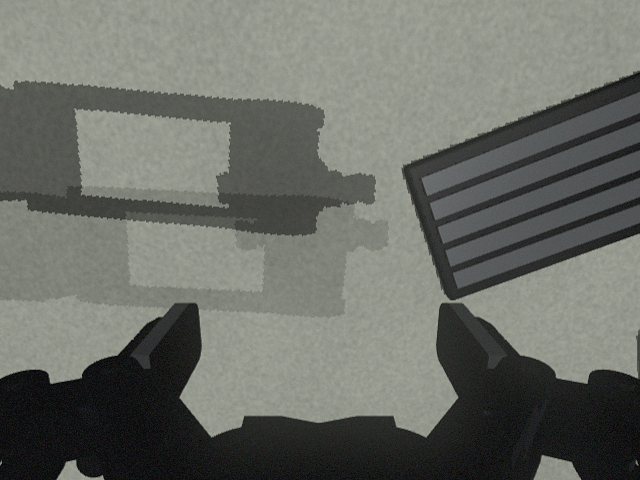

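The wing stud is the rack's far one: (170,229) in top and (452,355) in scene. The vise's empty notch faces upper-left in top, near (335,200), and the locked stud is at (398,230). I'll deproject these for rough positions, then look with the wrist camera.

```bash
cat > h.py <<'E'
import numpy as np,cv2
from scipy.spatial.transform import Rotation as R
from station import ctrl
def K(p): 
    f=240/np.tan(np.radians(p["vfov"])/2); return f,p["cx"],p["cy"]
def q2R(q): return R.from_quat(np.r_[q[1:],q[0]]).as_matrix()
def R2q(m): 
    q=R.from_matrix(m).as_quat(); return np.r_[q[3],q[:3]]
def T_tool(s):
    T=np.eye(4);T[:3,:3]=q2R(s["tool_rot"]);T[:3,3]=s["eef_pos"];return T
def cloud(d,p,T):
    f,cx,cy=K(p);v,u=np.mgrid[:480,:640]
    P=np.stack([(u-cx)/f*d,(v-cy)/f*d,d],-1)
    return P@T[:3,:3].T+T[:3,3]
def ray(uv,p,T):
    f,cx,cy=K(p);return T[:3,3],T[:3,:3]@np.array([(uv[0]-cx)/f,(uv[1]-cy)/f,1])
def onplane(uv,p,T,n,c):
    o,r=ray(uv,p,T);n=np.asarray(n,float);return o+r*((np.dot(n,c)-n@o)/(n@r))
def downq(yawx,tilt=None):
    "tool pointing down, tool x axis along angle yawx"
    x=np.array([np.cos(yawx),np.sin(yawx),0]);z=np.array([0,0,-1.]);return R2q(np.stack([x,np.cross(z,x),z],1))
def shot(name,tag):
    s=ctrl.observe();p=ctrl.camera_params(name);im,d=ctrl.grab_frame(name)
    T=p["cam_to_world"] if name!="wrist" else T_tool(s)@p["hand_eye"]
    cv2.imwrite(f"pics/{tag}.png",im[:,:,::-1]);np.savez(f"{tag}.npz",im=im,d=d,T=T);return im,d,p,T
E
python3 - <<'E'
from h import *
for n in ["top","scene"]:
    z=np.load(f"{n}0.npz");p=ctrl.camera_params(n);C=cloud(z["d"],p,p["cam_to_world"])
    pts={"top":[(170,229),(172,254),(176,277),(180,218),(198,291),(168,294),(160,220),(335,195),(370,217),(398,230),(290,148),(428,204),(396,268),(268,210),(300,300),(168,165)],"scene":[(452,355),(463,328),(471,310),(408,385)]}[n]
    for q in pts: print(n,q,C[q[1],q[0]].round(3))
E
```

```text
top (170, 229) [0.584 0.302 0.065]
top (172, 254) [0.524 0.292 0.072]
top (176, 277) [0.47  0.277 0.078]
top (180, 218) [0.615 0.288 0.04 ]
top (198, 291) [0.443 0.247 0.   ]
top (168, 294) [0.433 0.305 0.042]
top (160, 220) [0.611 0.337 0.036]
top (335, 195) [ 0.654 -0.083  0.12 ]
top (370, 217) [ 0.597 -0.158  0.156]
top (398, 230) [ 0.569 -0.217  0.156]
top (290, 148) [0.755 0.019 0.143]
top (428, 204) [ 0.63  -0.286  0.143]
top (396, 268) [ 0.503 -0.236  0.001]
top (268, 210) [0.628 0.072 0.079]
top (300, 300) [ 0.423 -0.002  0.003]
top (168, 165) [0.718 0.293 0.13 ]
scene (452, 355) [0.594 0.307 0.065]
scene (463, 328) [0.533 0.294 0.07 ]
scene (471, 310) [0.487 0.285 0.074]
scene (408, 385) [0.734 0.301 0.13 ]
```

```bash
python3 -c "
import cv2
a=cv2.imread('pics/top0.png');cv2.imwrite('pics/t_z.png',cv2.resize(a[130:300,140:450],None,fx=2.5,fy=2.5,interpolation=3))"
```

```text
(no output)
```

View pics/t_z.png

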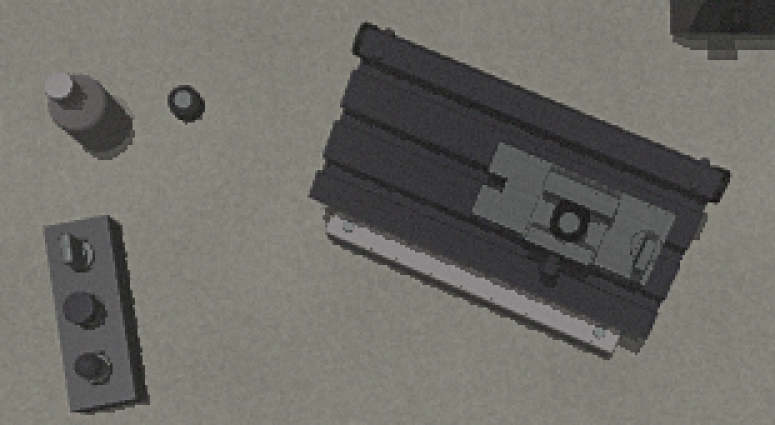

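```bash
python3 - <<'E'
from h import *
q=downq(np.radians(101)); 
for dz in (.2,): print(ctrl.ik([.565,.30,.22],q))
ctrl.move_ptp([.565,.30,.22],q)
shot("wrist","w1");s=ctrl.observe();print(s["time"],s["eef_pos"],s["joints"].round(3))
E
```

```text
[ 4.22102604e-01  4.04561894e-01  1.38056967e+00 -4.44089210e-16
  1.35646108e+00 -1.34067994e+00]
2.0333 [0.56427584 0.300973   0.22006837] [ 0.424  0.404  1.381  0.     1.357 -1.34 ]
```

View pics/w1.png

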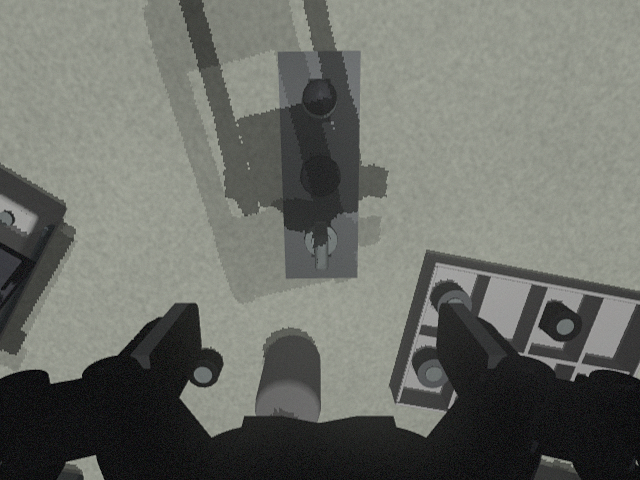

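The wrist view shows the rack at columns 280-360, rows 51-278, with the wing stud at its lower end, around (320,245). Next I'll fit the rack outline and the wing top.

```bash
python3 - <<'E'
from h import *
z=np.load("w1.npz");p=ctrl.camera_params("wrist");C=cloud(z["d"],p,z["T"])
H=C[...,2];sel=np.zeros(H.shape,bool);sel[40:285,270:370]=1
m=(sel&(H>.033)&(H<.047))
h=cv2.convexHull(np.argwhere(sel&(H>.033))[:,::-1].astype(np.int32))
m=(sel&(H>.036)&(H<.045));print("rack top z",np.median(H[m]),m.sum())
r=cv2.minAreaRect((C[m][:,:2]*1000).astype(np.float32));print(r)
w=sel&(H>.074)&(H<.09);w[:205]=0
print(w.sum(),np.median(H[w]),np.percentile(H[w],[1,99]));r2=cv2.minAreaRect((C[w][:,:2]*1000).astype(np.float32));print(r2)
v,u=np.nonzero(w);print(u.min(),u.max(),v.min(),v.max())
E
python3 -c "
import cv2
a=cv2.imread('pics/w1.png');cv2.imwrite('pics/w1z.png',cv2.resize(a[210:285,270:370],None,fx=7,fy=7,interpolation=2))"
```

```text
rack top z 0.039452092769309666 14089
((527.7261352539062, 294.49322509765625), (180.7445831298828, 62.140899658203125), 11.727618217468262)
481 0.08106873411009252 [0.07506734 0.08280405]
((581.1444091796875, 305.5468444824219), (28.052597045898438, 9.045753479003906), 11.205538749694824)
315 327 233 270
```

View pics/w1z.png

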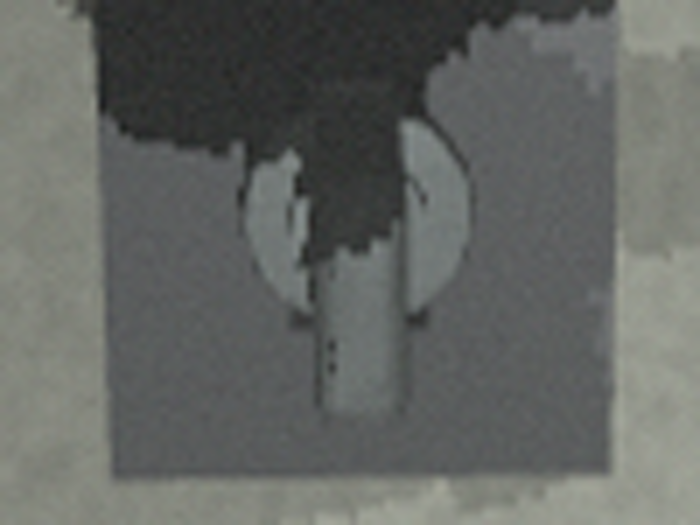

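Wing top measures 28.05 x 9 mm at (0.5811, 0.3055), axis 11.2°. The rack fit is 180.7 x 62.1 mm at 11.7°, which predicts a pocket at (0.5816, 0.3057). The two agree. Before grasping I'll check which stage yaw branches are reachable.

```bash
cat >> h.py <<'E'
def stageR(yaw,tilt=np.radians(25)):
    "notch axes as columns: x up slope, y along slot, z normal"
    return R.from_euler('zy',[yaw,-tilt]).as_matrix()
def toolR(N,phi):
    "tool z=-normal, tool x at angle phi from notch x (about notch z)"
    x=N@[np.cos(phi),np.sin(phi),0];z=-N[:,2];return np.stack([x,np.cross(z,x),z],1)
E
python3 - <<'E'
from h import *
N=stageR(np.radians(-22.3));print(N.round(3))
n0=np.array([.64,-.1,.115])
for k in (0,90,180,270,-90):
    for y in (0,.045):
      j=ctrl.ik(n0+N@[0,y,.019+.06],R2q(toolR(N,np.radians(k))))
      print(k,y,None if j is None else j.round(2))
E
```

```text
[[ 0.839  0.344 -0.423]
 [-0.379  0.925  0.   ]
 [ 0.391  0.16   0.906]]
0 0 [-0.31  0.23  1.85  0.21  0.65 -0.06]
0 0.045 [-0.21  0.23  1.82  0.15  0.66  0.08]
90 0 [-0.31  0.23  1.85  0.21  0.65 -1.64]
90 0.045 [-0.21  0.23  1.82  0.15  0.66 -1.49]
180 0 None
180 0.045 None
270 0 [-0.31  0.23  1.85  0.21  0.65  1.51]
270 0.045 [-0.21  0.23  1.82  0.15  0.66  1.65]
-90 0 [-0.31  0.23  1.85  0.21  0.65  1.51]
-90 0.045 [-0.21  0.23  1.82  0.15  0.66  1.65]
```

```bash
python3 - <<'E'
from h import *
q=downq(np.radians(101.5)); P=[.5813,.3056]
ctrl.move_ptp(P+[.125],q)
ctrl.command_gripper(.5)
r=ctrl.movel(P+[.052],q,vel=.12,f_stop=8);s=ctrl.observe();print(r,s["time"],s["eef_pos"])
if not r:
    ctrl.command_gripper(0,70);s=ctrl.observe();print(s["time"],s["eef_pos"],s["finger_gap"],s["contact_force"])
E
```

```text
False 3.7583 [0.58181419 0.30580796 0.05232794]
4.15 [0.58210319 0.30598149 0.0532003 ] 0.10001059918384209 [-0.23261436  0.33772379  5.09704276]
```

Gripped. Lift straight up, check the hold, then move to a viewing pose over the stage.

```bash
python3 - <<'E'
from h import *
q=downq(np.radians(101.5))
ctrl.movel([.5813,.3056,.15],q,vel=.15);s=ctrl.observe();print(s["time"],s["finger_gap"],s["contact_force"])
N=stageR(np.radians(-22.3));n0=np.array([.635,-.09,.115])
ctrl.move_ptp([.60,.12,.27],R2q(toolR(N,0)))
ctrl.move_ptp(n0+N@[0,-.045,.15],R2q(toolR(N,0)))
shot("wrist","w2");s=ctrl.observe();print(s["time"],s["eef_pos"],s["joints"].round(3))
E
```

```text
4.95 0.10194392353613825 [ 0.30889526  0.02902352 -0.73320723]
7.7167 [ 0.55656485 -0.1307716   0.24382599] [-0.417  0.11   1.837  0.241  0.807 -0.162]
```

View pics/w2.png

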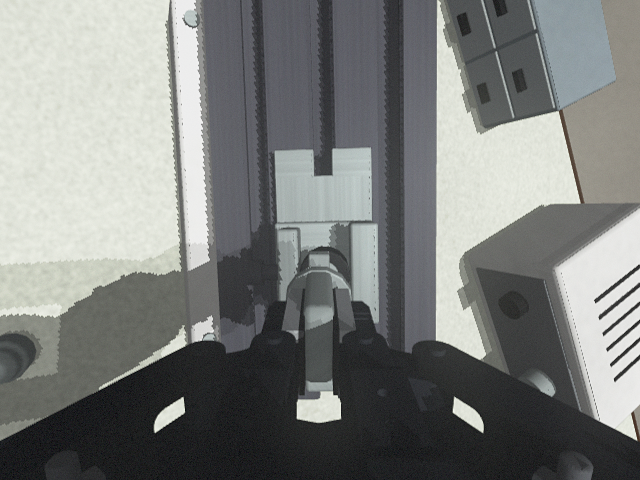

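The view shows the base plate end at row 150 (cols 274-372), the notch's closed end at (323,175), and the slot running up the picture. Next I'll fit the plane and edges.

```bash
python3 - <<'E'
from h import *
z=np.load("w2.npz");p=ctrl.camera_params("wrist");T=z["T"];C=cloud(z["d"],p,T)
def plane(P):
    for _ in range(4):
        c=P.mean(0);n=np.linalg.svd(P-c,full_matrices=False)[2][2];n*=np.sign(n[2]);d=(P-c)@n;P=P[abs(d)<.002]
    return n,c,d.std()
reg=np.vstack([C[20:140,275:310].reshape(-1,3),C[20:140,342:380].reshape(-1,3)])
n,c,sd=plane(reg);print("surf n",n,sd,"tilt",np.degrees(np.arccos(n[2])),"yaw of x",np.degrees(np.arctan2(-n[1],-n[0])))
n2,c2,sd2=plane(C[180:215,280:365].reshape(-1,3));print("plate",n2,sd2,"height",(c2-c)@n)
g=cv2.cvtColor(z["im"],cv2.COLOR_RGB2GRAY).astype(int)
print("row across at 160",g[162,265:385]);
print("col 295",g[140:160,295]," col 323",g[140:190,323])
print("slot row 100",g[100,300:345]); print("slot row 30",g[30,300:345])
E
```

```text
surf n [-0.35366846  0.23932098  0.90423674] 0.0006360700711438151 tilt 25.279319320257066 yaw of x -34.08549330840837
plate [0.40340648 0.91469629 0.0243704 ] 0.0010041162694454933 height 0.007348266590699261
row across at 160 [ 66  69  65  87 102  83  62  66  59  90 170 181 176 181 176 179 183 178
 182 179 182 183 182 180 184 184 186 184 181 182 187 187 183 185 185 185
 184 185 185 186 188 187 185 185 187 185 174 190 168  71  70  72  72  73
  71  65  66  62  62  65  66  62  66  61  64  63  75 143 195 190 187 185
 190 189 192 190 190 192 191 190 192 190 190 192 191 194 192 194 192 194
 194 193 193 193 195 197 195 194 195 197 196 197 193 196 168 192 139 104
 107 105 106 104 112 101 100  98  94  98  96 101]
col 295 [101  98 100  99  99 100 102  99  99 117 160 179 179 179 184 180 177 176
 179 180]  col 323 [ 67  67  68  69  66  69  64  71  67  70  70  68  65  69  63  62  63  66
  63  63  64  68  62  59  61  65  65  65  63  66  66  67  69  66  60 122
 176 188 191 191 184 186 184 188 184 187 187 186 186 189]
slot row 100 [ 93  94  96  98  98  96  97  98  91  91  93  93  80  91  93  90  93  94
  93  93  62  68  62  49  47  52  52  54  49  45  52  57  61  54  74 101
  99  95  97  99  98  99  99 100 102]
slot row 30 [92 95 90 94 94 92 88 89 88 90 86 96 91 93 93 87 92 91 57 65 58 61 63 46
 48 49 51 51 48 64 60 64 63 95 90 86 91 96 94 97 96 97 93 97 98]
```

```bash
python3 -c "
import cv2
a=cv2.imread('pics/w2.png');cv2.imwrite('pics/w2z.png',cv2.resize(a[80:230,260:390],None,fx=4,fy=4,interpolation=2))"
```

```text
(no output)
```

View pics/w2z.png

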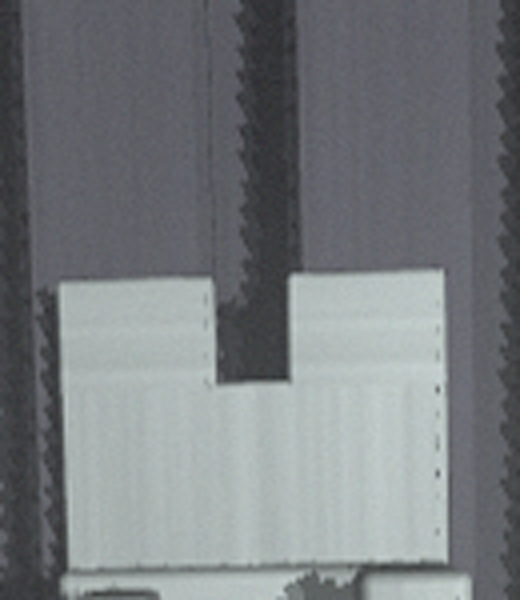

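The measured normal's yaw (-34°) disagrees with the top view (-22°). My stageR helper also used the extrinsic Euler order, which is a bug. I'll fix that and cross-check the normal and the slot direction in all three views.

```bash
sed -i "s/from_euler('zy'/from_euler('ZY'/" h.py; python3 - <<'E'
from h import *
from scipy.optimize import least_squares
def plane(P,t=.003):
    for _ in range(6):
        c=P.mean(0);n=np.linalg.svd(P-c,full_matrices=False)[2][2];n*=np.sign(n[2]);d=(P-c)@n;P=P[abs(d)<t]
    return n,c,d.std(),len(P)
def rep(t,n,c,sd,k): print(t,n.round(3),"tilt %.2f yaw %.2f sd %.5f k %d"%(np.degrees(np.arccos(n[2])),np.degrees(np.arctan2(-n[1],-n[0])),sd,k),"c",c.round(4))
p=ctrl.camera_params("wrist");z=np.load("w2.npz");C=cloud(z["d"],p,z["T"])
for nm,rs in {"L":(C[5:140,272:310]),"R":(C[5:145,342:380]),"far":C[5:300,408:432],"near":C[5:230,215:250]}.items(): rep("wrist "+nm,*plane(rs.reshape(-1,3)))
rep("plate",*plane(C[155:213,280:308].reshape(-1,3)));rep("plateR",*plane(C[155:213,340:365].reshape(-1,3)))
# top
z=np.load("top0.npz");pt=ctrl.camera_params("top");C=cloud(z["d"],pt,pt["cam_to_world"])
m=np.zeros((480,640),np.uint8);cv2.fillPoly(m,[np.array([(279,178),(330,200),(326,235),(268,208)])],1)
rep("top",*plane(C[m>0]))
m=np.zeros((480,640),np.uint8);cv2.fillPoly(m,[np.array([(290,160),(420,212),(415,225),(285,170)])],1)
rep("topfar",*plane(C[m>0]))
z=np.load("scene0.npz");ps=ctrl.camera_params("scene");C=cloud(z["d"],ps,ps["cam_to_world"])
m=np.zeros((480,640),np.uint8);cv2.fillPoly(m,[np.array([(245,255),(285,245),(330,295),(265,293)])],1)
rep("scene",*plane(C[m>0]))
E
```

```text
wrist L [-0.399  0.168  0.901] tilt 25.67 yaw -22.87 sd 0.00071 k 1079 c [ 0.6476 -0.022   0.1022]
wrist R [-0.358  0.148  0.922] tilt 22.77 yaw -22.44 sd 0.00071 k 1124 c [ 0.6885 -0.0428  0.1235]
wrist far [-0.371  0.155  0.916] tilt 23.71 yaw -22.72 sd 0.00073 k 2352 c [ 0.7016 -0.1104  0.1413]
wrist near [-0.429  0.182  0.885] tilt 27.76 yaw -23.02 sd 0.00072 k 1927 c [ 0.599  -0.0342  0.0836]
plate [ 0.857 -0.395  0.332] tilt 70.61 yaw 155.24 sd 0.00164 k 471 c [ 0.6118 -0.0942  0.1154]
plateR [ 0.809 -0.358  0.467] tilt 62.18 yaw 156.15 sd 0.00184 k 529 c [ 0.646  -0.1098  0.1328]
top [-0.891  0.453  0.007] tilt 89.62 yaw -26.94 sd 0.00142 k 164 c [ 0.6365 -0.0048  0.0854]
topfar [ 0.831 -0.339  0.44 ] tilt 63.90 yaw 157.80 sd 0.00136 k 378 c [ 0.6589 -0.1227  0.1306]
scene [-0.668 -0.015  0.744] tilt 41.91 yaw 1.28 sd 0.00157 k 352 c [ 0.6741 -0.0082  0.1071]
```

```bash
cat > meas.py <<'E'
from h import *
p=ctrl.camera_params("wrist");z=np.load("w2.npz");T=z["T"];C=cloud(z["d"],p,T);g=cv2.GaussianBlur(cv2.cvtColor(z["im"],cv2.COLOR_RGB2GRAY),(3,3),0).astype(float)
N=stageR(np.radians(-22.6));n=N[:,2]
st={"near":C[5:230,215:250],"L":C[5:140,275:310],"R":C[5:145,342:378],"far":C[5:300,408:430]}
allP=[]
for k,v in st.items():
    d=v.reshape(-1,3)@n;print(k,"offset %.4f sd %.4f"%(np.median(d),d.std()));allP.append(v.reshape(-1,3))
off=np.median(np.vstack(allP)@n)
d=np.vstack([C[155:213,278:308].reshape(-1,3),C[180:213,280:366].reshape(-1,3)])@n;print("plate",np.median(d)-off,d.std())
P=np.vstack(allP);A=np.c_[P[:,:2],np.ones(len(P))]
from scipy.optimize import least_squares
r=least_squares(lambda a:A@a-P[:,2],[0,0,0],loss="soft_l1",f_scale=.002).x;nn=np.r_[-r[:2],1];nn/=np.linalg.norm(nn);print("plane",nn,"tilt",np.degrees(np.arccos(nn[2])),"yaw",np.degrees(np.arctan2(-nn[1],-nn[0])))
def cross(line,thr,rising):
    a=line-thr;i=np.nonzero((a[:-1]<0)&(a[1:]>=0) if rising else (a[:-1]>=0)&(a[1:]<0))[0]
    return [k+a[k]/(a[k]-a[k+1]) for k in i]
def onp(uv,o): return onplane(uv,p,T,n,n*o)
# plate edges on plane off+.008
po=off+.008
def fitline(uvs,o): 
    Q=np.array([onp(q,o) for q in uvs]);L=(Q)@N;return L
E_={}
rows=range(155,172)
def colx(a,b,thr,rise,rows): 
    out=[]
    for r in rows:
        c=cross(g[r,a:b],thr,rise)
        if len(c)==1: out.append((a+c[0],r))
    return out
def rowx(a,b,thr,rise,cols):
    out=[]
    for q in cols:
        c=cross(g[a:b,q],thr,rise)
        if len(c)==1: out.append((q,a+c[0]))
    return out
E_["pl_left"]=colx(266,290,130,True,range(156,212)); E_["n_left"]=colx(305,322,130,False,rows)
E_["n_right"]=colx(325,340,130,True,rows);E_["pl_right"]=colx(355,380,145,False,range(156,212))
E_["endL"]=rowx(142,160,138,True,range(280,308));E_["endR"]=rowx(142,160,140,True,range(338,366));E_["closed"]=rowx(165,185,125,True,range(317,329))
for k,v in E_.items():
    L=fitline(v,po);ax=1 if k in("endL","endR","closed") else 0;ot=1-ax
    s=np.polyfit(L[:,ot],L[:,ax],1);print(k,len(v),"coord mean %.4f sd %.5f"%(np.median(L[:,ax]),L[:,ax].std()),"ang %.2f"%np.degrees(np.arctan(s[0])))
# slot edges on surface
for k,v in {"slotR":colx(328,345,80,True,range(10,140)),"slotL":colx(312,326,80,False,range(10,140))}.items():
    L=fitline(v,off);s=np.polyfit(L[:,1],L[:,0],1);print(k,len(v),"x %.4f sd %.5f"%(np.median(L[:,0]),L[:,0].std()),"ang %.2f"%np.degrees(np.arctan(s[0])))
print("off",off)
E
python3 meas.py
```

```text
near offset -0.1638 sd 0.0183
L offset -0.1637 sd 0.0156
R offset -0.1636 sd 0.0191
far offset -0.1636 sd 0.0169
plate 0.00816236844916543 0.019048657682192095
plane [-0.39076548  0.16512907  0.90555769] tilt 25.101500472829283 yaw -22.907871206789544
pl_left 56 coord mean 0.5797 sd 0.00006 ang 0.05
n_left 17 coord mean 0.6077 sd 0.00005 ang 0.21
n_right 17 coord mean 0.6210 sd 0.00002 ang 0.19
pl_right 56 coord mean 0.6490 sd 0.00009 ang 0.25
endL 28 coord mean 0.1726 sd 0.00009 ang 0.68
endR 28 coord mean 0.1725 sd 0.00009 ang 0.80
closed 12 coord mean 0.1538 sd 0.00004 ang 0.25
slotR 130 x 0.6238 sd 0.00018 ang 0.36
slotL 130 x 0.6132 sd 0.00048 ang 0.04
off -0.1636618921890389
```

All sizes check out: plate 69.3 mm wide, notch 13.3 mm wide and 18.7 mm deep, plate height 8.2 mm, tilt 25.1°. The yaw comes to -22.8°. Now I'll check the stud in the hand from the same picture.

```bash
cat >> h.py <<'E'
NOTCH=stageR(np.radians(-22.6))@np.array([.6143,.1587,-.1637]);NR=stageR(np.radians(-22.8))
def place(x,y,h,phi,hang=.0412,dy=-.0010):
    "TCP pose so that the stud origin is at notch coords (x,y,h); stud sits dy along tool y"
    Rt=toolR(NR,phi);return NOTCH+NR@[x,y,h]-Rt@[0,dy,hang],R2q(Rt)
E
python3 - <<'E'
from h import *
print("notch",NOTCH)
p=ctrl.camera_params("wrist");z=np.load("w2.npz");C=cloud(z["d"],p,np.array(p["hand_eye"]))
S=C[240:400,280:360].reshape(-1,3);S=S[(abs(S[:,0])<.02)&(S[:,2]<.05)&(abs(S[:,1])<.03)]
for a in np.arange(-.035,.05,.004):
    s=S[(S[:,2]>=a)&(S[:,2]<a+.004)]
    if len(s)>10:print("z %.3f n %d x %s y %s"%(a,len(s),np.percentile(s[:,0],[2,98]).round(4),np.percentile(s[:,1],[2,98]).round(4)))
a=cv2.imread('pics/w2.png');cv2.imwrite('pics/w2s.png',cv2.resize(a[235:435,250:390],None,fx=3,fy=3,interpolation=2))
for st in [(0,.045,.06,0),(0,.045,-.016,0),(0,0,-.016,0),(0,0,-.016,np.pi/2),(0,0,-.016,-np.pi/2)]:
    j=ctrl.ik(*place(*st));print(st,None if j is None else j.round(2))
E
```

```text
notch [ 0.63885032 -0.09402754  0.11125181]
z -0.035 n 371 x [-0.0106  0.0106] y [-0.0108  0.0027]
z -0.031 n 2232 x [-0.0089  0.0088] y [-0.0129  0.0124]
z -0.027 n 541 x [-0.0119  0.0125] y [-0.0142  0.0113]
z -0.023 n 360 x [-0.0125  0.0132] y [-0.0142 -0.0058]
z -0.019 n 361 x [-0.013   0.0136] y [-0.0143 -0.0058]
z -0.015 n 322 x [-0.0132  0.0141] y [-0.0141 -0.0058]
z -0.011 n 318 x [-0.0137  0.0143] y [-0.0142 -0.0059]
z -0.007 n 260 x [-0.0135  0.0142] y [-0.0142 -0.0059]
z -0.003 n 87 x [-0.0048  0.0047] y [-0.0142 -0.0112]
z 0.001 n 88 x [-0.0046  0.0048] y [-0.0142 -0.0117]
z 0.005 n 490 x [-0.0128  0.0129] y [-0.0136 -0.0019]
z 0.009 n 179 x [-0.0129  0.0124] y [-0.0137 -0.005 ]
z 0.033 n 282 x [-0.0049  0.0049] y [-0.012 -0.006]
z 0.037 n 40 x [-0.0045  0.0047] y [-0.0121 -0.0112]
(0, 0.045, 0.06, 0) [-0.04  0.23  1.8  -0.23  0.71  0.5 ]
(0, 0.045, -0.016, 0) [-0.06  0.35  1.83 -0.27  0.56  0.53]
(0, 0, -0.016, 0) [-0.15  0.33  1.87 -0.21  0.53  0.41]
(0, 0, -0.016, 1.5707963267948966) [-0.15  0.33  1.86 -0.21  0.53 -1.16]
(0, 0, -0.016, -1.5707963267948966) [-0.15  0.33  1.87 -0.21  0.53  1.98]
```

View pics/w2s.png

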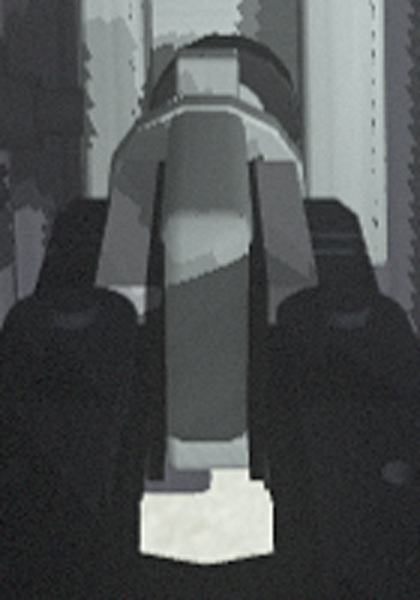

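Wing, collar and head are centred in the tool within about 0.3 mm, and the head's underside is about 40.5-41 mm past the TCP. Notch height 0.1113 m matches the expected 0.112. Next, go to the entry and drop the head in.

```bash
sed -i 's/hang=.0412,dy=-.0010/hang=.0410,dy=-.0003/' h.py; python3 - <<'E'
from h import *
def st(t):
    s=ctrl.observe();Rt=q2R(s["tool_rot"]);o=s["eef_pos"]+Rt@[0,-.0003,.041]
    print(t,"t %.2f"%s["time"],"stud est",(NR.T@(o-NOTCH)).round(4),"F",(NR.T@s["contact_force"]).round(1))
ctrl.move_ptp(*place(0,.045,.05,0));st("hover")
P,q=place(0,.045,.012,0);ctrl.movel(P,q,vel=.1);st("above")
shot("wrist","w3");shot("scene","s3")
E
```

```text
hover t 8.40 stud est [-0.0009  0.0466  0.0501] F [-0.7 -0.3 -0.2]
above t 8.93 stud est [0.0001 0.0439 0.0119] F [-0.2  0.7 -0.8]
```

```bash
python3 -c "
import cv2
a=cv2.imread('pics/s3.png');cv2.imwrite('pics/s3z.png',cv2.resize(a[150:350,190:360],None,fx=3,fy=3,interpolation=2))"
```

```text
(no output)
```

View pics/w3.png

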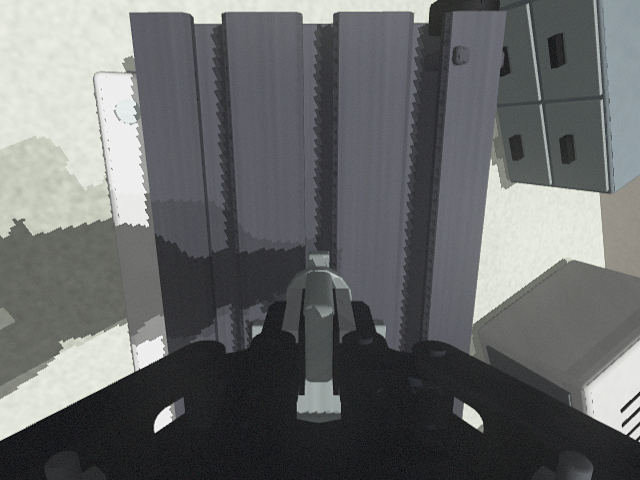

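View pics/s3z.png

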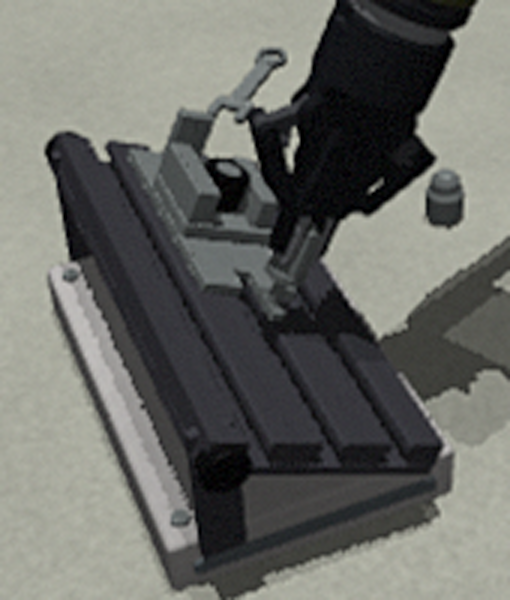

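The wrist view shows the head at (319,262), centred over the middle slot. Its gap runs about 306-333, so the centre is near 320. Descending with a force stop.

```bash
cat >> h.py <<'E'
def st(t):
    s=ctrl.observe();Rt=q2R(s["tool_rot"]);o=s["eef_pos"]+Rt@[0,-.0003,.041]
    print(t,"t %.2f"%s["time"],"stud est",(NR.T@(o-NOTCH)).round(4),"F",(NR.T@s["contact_force"]).round(1),"gap %.3f"%s["finger_gap"])
E
python3 - <<'E'
from h import *
ctrl.wait(.1)
P,q=place(0,.045,-.0205,0);r=ctrl.movel(P,q,vel=.04,f_stop=8);st("down %s"%r)
E
```

```text
down True t 9.82 stud est [-0.0005  0.0449 -0.017 ] F [ 0.6 -0.2  5.4] gap 0.109
```

It touched the floor at an estimated -17 mm (nominal -18), so it is seated. I'll raise it 1 mm and slide it home.

```bash
python3 - <<'E'
from h import *
P,q=place(0,.045,-.0160,0);ctrl.movel(P,q,vel=.03);ctrl.wait(.2);st("lift")
P,q=place(0,.0008,-.0160,0);r=ctrl.movel(P,q,vel=.05,f_stop=12);ctrl.wait(.3);st("slid %s"%r)
shot("wrist","w4");shot("scene","s4")
a=cv2.imread('pics/s4.png');cv2.imwrite('pics/s4z.png',cv2.resize(a[150:350,190:360],None,fx=3,fy=3,interpolation=2))
E
```

```text
lift t 10.28 stud est [-0.0004  0.0449 -0.0163] F [-0.4  0.8 -0.4] gap 0.103
slid False t 11.61 stud est [-0.      0.0011 -0.016 ] F [-0.6  0.5  0.5] gap 0.107
```

View pics/w4.png

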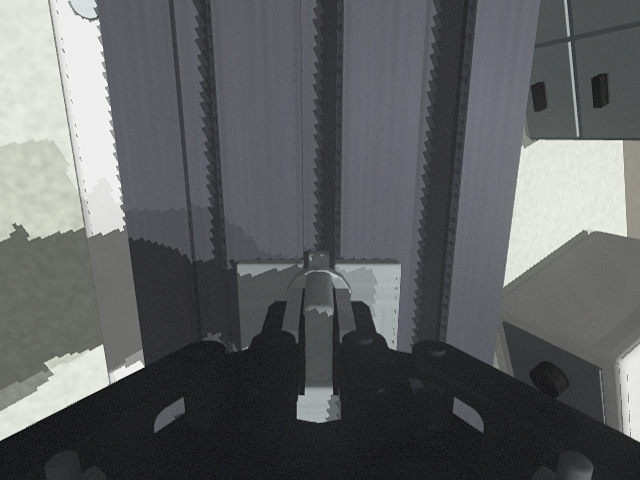

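View pics/s4z.png

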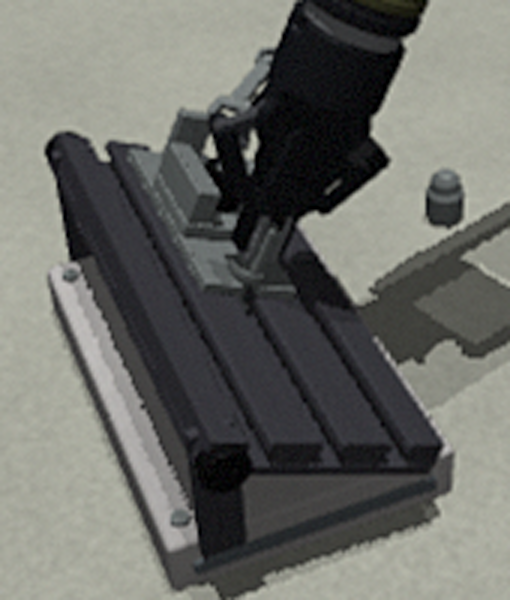

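Home at y ≈ 1 mm with no side force. Now the quarter turn about the stud's axis, in steps.

```bash
python3 - <<'E'
from h import *
for a in (30,60,91):
    P,q=place(0,.0006,-.0160,np.radians(a));j=ctrl.ik(P,q);ctrl.goto_joints(j);s=ctrl.observe();st(a);print(s["wrist_torque"].round(2))
    if np.linalg.norm(s["contact_force"])>15: break
ctrl.wait(.2);st("end")
Rt=q2R(s["tool_rot"]);print("tool x in notch",(NR.T@Rt[:,0]).round(3))
shot("scene","s5");a=cv2.imread('pics/s5.png');cv2.imwrite('pics/s5z.png',cv2.resize(a[150:350,190:360],None,fx=3,fy=3,interpolation=2))
shot("wrist","w5")
E
```

```text
30 t 12.28 stud est [ 0.      0.0006 -0.016 ] F [ 1.   0.5 -1. ] gap 0.106
[0.07 0.23 0.02]
60 t 12.84 stud est [ 0.      0.0006 -0.016 ] F [ 0.6 -0.5  0. ] gap 0.103
[ 0.12  0.23 -0.07]
91 t 13.43 stud est [ 0.      0.0006 -0.016 ] F [ 0.3 -0.8  0.6] gap 0.104
[0.13 0.27 0.03]
end t 13.62 stud est [-0.      0.0006 -0.016 ] F [-0.6 -0.7 -0.7] gap 0.108
tool x in notch [-0.014  1.    -0.   ]
```

View pics/s5z.png

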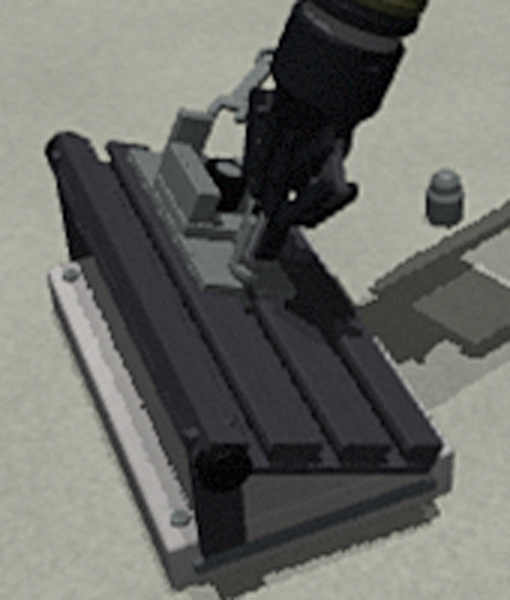

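View pics/w5.png

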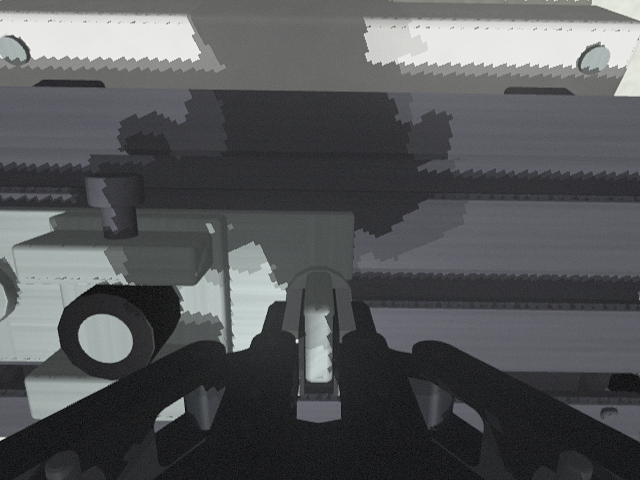

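The wing lies square across the slot and the vise jaws are clear of the fingers. I'll lower to the floor, open a little, and retreat along the normal.

```bash
python3 - <<'E'
from h import *
P,q=place(0,.0006,-.0185,np.radians(91));r=ctrl.movel(P,q,vel=.02,f_stop=4);st("low %s"%r)
ctrl.command_gripper(.27,20);ctrl.wait(.2);st("open")
P,q=place(0,.0006,.045,np.radians(91));r=ctrl.movel(P,q,vel=.1,f_stop=8);st("up %s"%r)
P,q=place(-.03,.0006,.13,np.radians(91));ctrl.movel(P,q,vel=.15);st("up2")
shot("wrist","w6");shot("scene","s6");shot("top","t6")
a=cv2.imread('pics/s6.png');cv2.imwrite('pics/s6z.png',cv2.resize(a[150:350,190:360],None,fx=3,fy=3,interpolation=2))
E
```

```text
low True t 13.93 stud est [ 0.0002  0.0007 -0.017 ] F [ 0.3 -0.4  5.4] gap 0.107
open t 14.43 stud est [-0.0012  0.0003 -0.0179] F [-0.6  0.5 -0. ] gap 0.272
up False t 15.20 stud est [-0.0003  0.0006  0.0449] F [-1.   0.5  0.6] gap 0.268
up2 t 15.95 stud est [-0.0301  0.0006  0.1296] F [ 0.2 -0.  -0.4] gap 0.269
```

View pics/w6.png

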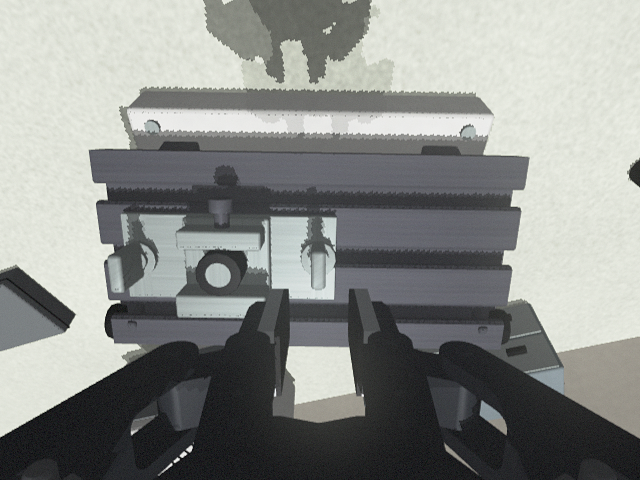

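View pics/s6z.png

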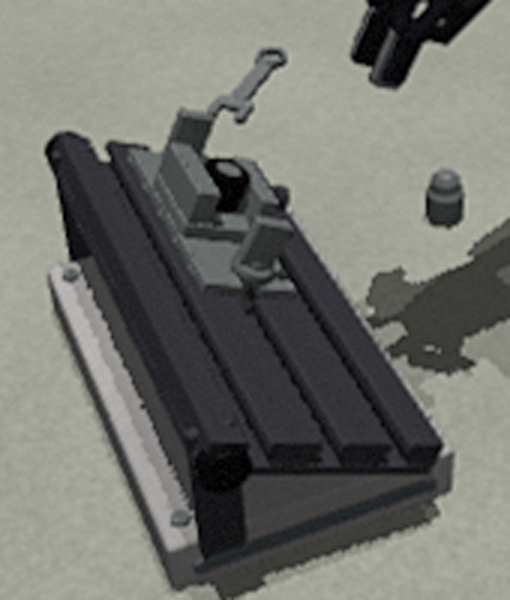

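The wing at (319,262) stands square across the slot in the notch, just like the stud already locked at (115,272). Next, measure the wing in the notch frame and check that the bench items haven't moved.

```bash
python3 - <<'E'
from h import *
p=ctrl.camera_params("wrist");z=np.load("w6.npz");C=(cloud(z["d"],p,z["T"])-NOTCH)@NR
S=C[225:300,295:345].reshape(-1,3)
for lo,hi in ((.048,.058),(.03,.044),(.013,.02)):
    w=S[(S[:,2]>lo)&(S[:,2]<hi)];print(len(w),"z med %.4f"%np.median(w[:,2]),"x",np.percentile(w[:,0],[2,98]).round(4),"y",np.percentile(w[:,1],[2,98]).round(4))
    if lo>.04: print(cv2.minAreaRect((w[:,:2]*1000).astype(np.float32)))
a=np.load("top0.npz")["im"].astype(int);b=np.load("t6.npz")["im"].astype(int)
for n,(u,v) in dict(rinse=(172,172),ep=(180,341),pa=(214,171),ob=(354,321),pb=(282,307),sp=(466,334),ball=(176,277),knob=(172,254)).items():
    print(n,abs(a-b)[v-20:v+20,u-20:u+20].mean().round(1))
E
```

```text
545 z med 0.0525 x [-0.0187  0.0073] y [-0.0048  0.0049]
((-5.526638031005859, 0.1706094741821289), (27.36575698852539, 9.81204605102539), 0.887986958026886)
55 z med 0.0382 x [-0.0187 -0.0165] y [-0.0049  0.0043]
441 z med 0.0169 x [-0.0159  0.0078] y [-0.0126  0.0128]
rinse 14.8
ep 19.7
pa 17.0
ob 17.7
pb 61.1
sp 17.2
ball 12.3
knob 12.8
```

View pics/t6.png

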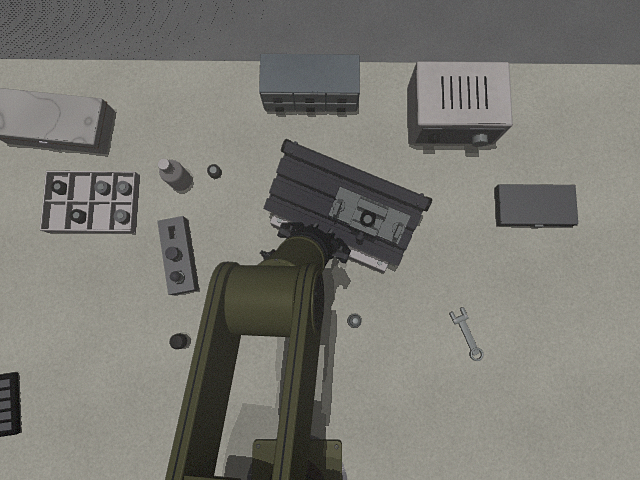

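```bash
python3 - <<'E'
from h import *
ctrl.hand_in();print(ctrl.observe()["time"])
E
```

```text
the job is handed in; nothing more can be done
the job is handed in; nothing more can be done
```

The wing stud is locked in the vise's empty notch and released, and I handed the job in at about 16 s of the 48 s. The hand-in reported no verdict.

**What I did:** I gripped the stud by its wing and lifted it straight out of the rack. I lowered its head lengthwise into the middle T-slot at y = 45 mm until it touched the floor. It was then raised 1 mm and slid to an estimated y ≈ 1 mm, with side force under 1 N. A 91° turn, lowering it back to the floor and opening the fingers slightly finished it.

**Last checks (wrist picture after letting go):**

| Check | Measured | Limit |
|---|---|---|
| Wing off square across the slot | about 0.9° | 20° |
| Position along the slot | y ≈ 0.2 mm | -5 to +6 mm |
| Lean down the slope | about 0.1 rad | 0.22 rad |
| Head across the slot | about 1.5 mm off centre | 5 mm |
| Head depth below the surface | about 17 mm | 14 to 22 mm |

The lean, head offset and depth come from the collar and wing positions, since the head itself is hidden. The gripper was clear of everything.

**Disagreements and gaps:**
- **Stage yaw:** one early depth-plane fit gave -34°. Edge and wider plane fits gave -22.8°, which I used. I also found and fixed an Euler-order error in my own code before the approach.
- **Loose things:** the picture differences were inconclusive. By eye in the top view, the other studs and the visible loose things had not moved. The arm hid the puck near (282,307), so I could not check it, but the gripper never went near the bench there.

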